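Empty the packing machine's catch tray into a divided tote

ROBOT

A 6-joint arm with a two-finger parallel gripper is mounted at the origin on the work surface. World frame = base frame: x ahead of the robot, y to its left, z up, the work surface at z = 0. Lengths are in m, angles in degrees, forces in N, time in s.
With the tool pointing down it reaches from about 0.275 to 0.85 m from the base axis. Payload 19 kg.
Tool frame: the origin (TCP) lies midway between the tips of the shut fingers; the grasp point (between the pads) lies 19 mm behind it; z points along the fingers, y is the line along which they close (so a half turn about z gives the same grasp; the last joint's range is limited). The gripper opens to 85 mm and grips with 20 to 120 N. Pads are 22 mm wide; open, the fingers measure 114 mm over their backs; the gripper's body (76 mm by 85 mm) begins 54 mm behind the grasp point. The pads swing forward as they close: fully open they stand 13 mm farther back than shut.
Start: joints at [59.645, 8.623, 82.357, -0, 89.026, -7.678], TCP at [0.222, 0.531, 0.231] pointing down, gripper open.
Joint ranges: [-160.23, 160.23], [-39.13, 120.54], [6.94, 153.29], [-79.49, 259.48], [9.18, 160.14], [-161.06, 161.06]. Speed limits (degrees/s): [108.29, 108.29, 127.2, 172.46, 172.46, 172.46].

INTERFACE

Orientations are given as a 3x3 rotation matrix whose columns are the frame's x, y, z axes.
In Python, from station import arm gives the robot as it stands. The module is installed in compiled form; this text tells all that it offers.
- The arm moves only by the tool send_rows, never from a script. Its argument "increments" is text: rows parted by semicolons, each of 4 numbers parted by spaces: the shift along the tool's x, y, z in mm, then the turn about the tool's z in rad. A call has 1 to 5 rows; each row is the pose to reach, as a shift and turn from the pose commanded when the call began, along the tool's axes at that moment; what a row does not reach only later rows make up. A row lasts 1/12 s, in which the tool goes at most 41.7 mm and 7.16 degrees, less where a joint would pass 70% of its speed; a pose out of reach is approached as far as the arm can. A call with a gripper value outside its range is refused whole. "claw" is the finger opening in mm, from 0 to 85.4, set as the call begins (left out, the last holds). The fingers move at their own pace and stop on an object; "squeeze" is the grip in N (left out, the last holds). Time passes only in rows, so rows that repeat a pose let the fingers close. It gives the time, the measured TCP pose, the force, the opening and the grip force at its end, in the units of the state.
- arm.read_state(): the state, without advancing time (a new reading comes with each control period).
- arm.grab_frame(name): name is "scene" or "top" or "wrist"; returns the picture (480x640x3 uint8, red, green, blue); there is no depth.
- arm.camera_model(name): a dict with "camera_matrix" (3x3 intrinsics, pixels), "extrinsics" (4x4, takes a point from camera to world coordinates). Camera axes: x right, y down, z forward; pixel columns grow to the right and rows downward; lengths in m; the calibration is good to about 2 mm. A picture is of the moment at which its call begins: read the wrist's pose just before it. camera_model takes no time and is no camera call; for the wrist camera it gives the pose at the moment of the call.
- arm.job_done(): hands the job in; it is judged then, once.
Trained networks look in the newest picture that a camera, given by its name, has taken for a name from the list of things; names that differ only in an ending like _2 or _b are one class to them, and where a whole thing is asked for, a point or a joint stands for the part that bears it (a point fixed in the world has none). Each returns a list of dicts, best first, with "conf" (0 to 1); they miss things now and then, are a little off and sometimes report something else, mostly with a low value. They report only what shows in the picture. A call takes as long as a camera call. They do not tell look-alikes from the thing itself.
- arm.spot_in(camera, target): "extent" ([left, top, width, height] in pixels, round what is visible of it).
- arm.trace(camera, target): "region" (480x640 bool, what is visible of it) and "extent" ([left, top, width, height] in pixels, round what is visible of it).
- arm.landmark_of(camera, target): "uv" ([column, row] in pixels: a listed point, or the origin of a listed thing).
The state is a dict: "time_s": time; "joints": joint angles; "qd": joint speeds; "joint_efforts": joint torques, N m; "ee_pos": TCP position; "eef_rot": TCP orientation; "wrist_force": force on the tool from outside, world axes, zero at the start; "moment": the same for the moment, N m; "grip_width": finger opening in m; "finger_force": force on a finger pad.
Only numpy, scipy, OpenCV 4.12 (cv2) and the standard library are available. Lean on these libraries where they do the work, as an engineer would, in place of code of your own. Each camera call takes 0.05 s, during which the arm holds its last target. There are 200 camera calls.

TASK

Collect the finished parts from the machine's catch tray into the blue tote: lay the blue-taped carton flat on the white mat and stand the green bearing housing on its foot on the black mat, then slide the yellow divider out of its rack and all the way down into the slot between the two bays. Lower things in rather than dropping them, and leave the rejected carton with the red tape where it is in the tray.

Things in the scene. Friction and masses are not known exactly. Their poses are not given: they have to be found in the camera images.
- tray: Aluminium catch tray, 200 (x) x 340 (y), rim 34 high, floor 4 thick; fixed. Origin under its centre on the bench; x points to the white packing machine (180 high, face 230 beyond the origin), whose chute rises from the rim, 100 beyond, to 105 high. Three parts lie in it side by side in any order, about 100 apart, long axes roughly along the tray's x.
- carton: Cardboard carton with a BLUE tape band round its middle, 110 (x) x 50 (y) x 50 high, 0.2 to 0.35 kg. Origin: centre of its underside, z up.
- housing: Green cast pillow-block bearing housing: flat foot 120 (x) x 44 (y) x 14 high, and on it a round body 64 across (x) and 40 thick (y), its top 66 high, with a steel and black bore. 0.4 to 0.75 kg. Origin: centre of its underside, z up. Well gripped across the 40 thickness.
- reject: Rejected carton, same size as the carton but with a RED tape band. Origin: centre of its underside. It stays in the tray.
- tote: Blue open tote, 206 (x) x 290 (y), rim 85 high, walls and floor 5 thick; fixed. Origin under its centre on the bench. At its y = 0 white ribs on both x walls (22 deep, 196 between the walls) form a slot along x for the divider: 11 wide up to 62 high, flaring to 45 wide at 86. The divider stands on the floor (5 high) and parts two bays, each 196 x 137 with one mat.
- mat_black: BLACK rubber floor mat, 150 (x) x 112 (y) x 4 thick, fixed in one bay of the tote (either one). Origin: centre of its underside, on the tote's floor; axes parallel to the tote's.
- mat_white: WHITE floor mat, same size, fixed in the other bay. Origin: centre of its underside, on the tote's floor.
- rack: Wooden slotted rack, base 220 (x) x 70 (y) x 10 high with slotted posts to 55 high; fixed. The divider stands upright in its 9 wide slot, which runs along x. Origin under its centre.
- divider: Yellow divider plate with a black grip on top: plate 184 (x) x 6 (y) x 95 high, grip bar 70 (x) x 18 (y), from 95 to 125 above the lower edge; 0.15 to 0.25 kg. Origin: centre of its lower edge, z up; same either way round.
- divider_grip (a point): Centre of the divider's black grip bar, 110 above its lower edge.
Mind the look-alikes: they are no part of the job. What is shaped like the carton but purple or turquoise is not meant.

How it is judged (in metres and radians):
On the way, in this order (a step that is already met when the one before it is completed fails the run):
1. the carton and the housing lie in their bays of the tote (x of carton in the frame of mat_white between -0.055 and 0.055 m and y of carton in the frame of mat_white between -0.05 and 0.05 m and z of carton in the frame of mat_white between -0.004 and 0.009 m and angle between each of carton, housing's own z axis and vertical below 0.1 rad and linear speed of each of carton, housing below 0.02 m/s and x of housing in the frame of mat_black between -0.055 and 0.055 m and y of housing in the frame of mat_black between -0.05 and 0.05 m and z of housing in the frame of mat_black between -0.004 and 0.009 m), for 0.2 s.
2. the divider is fully down in the tote's slot (x of divider in the frame of tote between -0.012 and 0.012 m and y of divider in the frame of tote between -0.008 and 0.008 m and z of divider in the frame of tote between 0 and 0.01 m and angle between the x axis of divider and the x axis of tote, either way round below 0.08 rad and angle between divider's own z axis and vertical below 0.1 rad and linear speed of divider below 0.02 m/s), for 0.2 s.
At the end, for the whole second after the job is handed in: Blue-taped carton flat on the white mat, housing on its foot on the black mat (0.1 rad; within 55 mm x, 50 mm y of mat centre); divider in the tote slot, within 5 mm of the floor, 12 mm x, 8 mm y, 0.08 rad; all at rest; red-taped carton within 30 mm of its start (all of step 1 and all of step 2 and distance of reject from where it was at the start of the episode below 0.03 m); the robot touches nothing.
It fails at once if the blue-taped carton is dropped (falls freely faster than 0.9 m/s, about 40 mm) (linear speed of carton above 0.9 m/s and contact force between the fingers and carton below 0.05 N).
It fails at once if the bearing housing is dropped (falls freely faster than 0.9 m/s, about 40 mm) (linear speed of housing above 0.9 m/s and contact force between the fingers and housing below 0.05 N).
It fails at once if the divider is dropped (falls freely faster than 0.9 m/s, about 40 mm) (linear speed of divider above 0.9 m/s and contact force between the fingers and divider below 0.05 N).
It fails at once if the red-taped carton is moved more than 30 mm (distance of reject from where it was at the start of the episode above 0.03 m).
It also fails if it takes over 72 s, if anything falls off the work surface, if the arm or the gripper's body presses on something with over 40 N, if the wrist force passes 120 N, or if a joint passes its speed limit or range.

## Working session

There is one attempt and no reset: what is moved stays moved. The work goes in short steps, Python scripts to look and compute and a tool call to move; the robot and the scene stay as the last step left them, time stands still between calls to the robot, and variables do not carry over. Pictures are saved under pics/ and viewed, at most 14 in all, crops included, and the job is handed in when it is done.

Besides the shell and the picture viewer there is one more tool, called after ">>>" as a command line: name --argument value ..., lists and objects as JSON in quotes. send_rows: Moves the arm, as the interface text tells. Its arguments: {"type":"object","properties":{"increments":{"type":"string"},"claw":{"type":"number"},"squeeze":{"type":"number"}},"required":["increments"]}

```bash
mkdir -p pics
cat > h.py <<'E'
import numpy as np,cv2
from station import arm
def cam(n):
    m=arm.camera_model(n); return np.array(m["camera_matrix"]),np.array(m["extrinsics"])
def ray(n,uv,M=None):
    K,T=M or cam(n); d=T[:3,:3]@np.linalg.solve(K,[uv[0],uv[1],1]); return T[:3,3],d
def onz(n,uv,z,M=None):
    o,d=ray(n,uv,M); return o+d*(z-o[2])/d[2]
def tri(rs):
    A=np.zeros((3,3));b=np.zeros(3)
    for o,d in rs:
        d=d/np.linalg.norm(d);P=np.eye(3)-np.outer(d,d);A+=P;b+=P@o
    p=np.linalg.solve(A,b);return p,[round(1000*float(np.linalg.norm((np.eye(3)-np.outer(d,d)/(d@d))@(p-o))),1) for o,d in rs]
def proj(n,p,M=None):
    K,T=M or cam(n); c=T[:3,:3].T@(np.array(p)-T[:3,3]); q=K@c; return q[:2]/q[2]
def save(n,f):
    im=arm.grab_frame(n); cv2.imwrite(f"pics/{f}.png",cv2.cvtColor(im,cv2.COLOR_RGB2BGR)); return im
E
python3 - <<'E'
from h import *
np.set_printoptions(precision=3,suppress=True)
a=[cv2.cvtColor(save(n,n),cv2.COLOR_RGB2BGR) for n in("scene","top")]
for n in("scene","top"):
    K,T=cam(n);print(n,K[0,0],T[:3,3],T[:3,2])
    for t in "tray carton housing reject tote mat_black mat_white rack divider divider_grip".split():
        print(t,[(np.round(r["uv"],1).tolist(),round(r["conf"],2)) for r in arm.landmark_of(n,t)[:4]])
s=arm.read_state();print(s["ee_pos"],s["eef_rot"],s["time_s"])
E
```

```text
scene 523.8498754784938 [1.014 0.7   0.782] [-0.523 -0.602 -0.604]
tray [([403.2, 369.7], 0.7)]
carton [([365.2, 336.2], 0.93), ([446.8, 291.0], 0.84), ([397.2, 371.0], 0.74), ([349.3, 264.4], 0.56)]
housing [([443.0, 403.1], 0.63)]
reject [([395.5, 370.5], 0.93)]
tote [([225.0, 228.9], 0.84)]
mat_black [([246.6, 240.3], 0.85)]
mat_white [([210.2, 219.5], 0.93)]
rack [([260.7, 304.2], 0.81)]
divider [([258.2, 299.9], 0.66)]
divider_grip []
top 559.3717953741419 [0.304 0.038 1.352] [ 0.106 -0.011 -0.994]
tray [([200.5, 215.5], 0.92), ([472.0, 209.0], 0.57)]
carton [([231.5, 310.5], 0.86), ([244.4, 212.4], 0.66)]
housing [([159.9, 212.6], 0.82)]
reject [([199.5, 209.9], 0.77), ([327.4, 174.9], 0.21)]
tote [([439.5, 208.6], 0.56)]
mat_black [([414.8, 211.6], 0.7)]
mat_white [([472.3, 205.6], 0.72)]
rack [([331.1, 178.5], 0.75)]
divider [([328.3, 170.5], 0.66)]
divider_grip [([334.1, 161.4], 0.58)]
[0.222 0.53  0.231] [[-0.923  0.386 -0.   ]
 [ 0.386  0.923 -0.   ]
 [-0.    -0.    -1.   ]] 1.1
```

View pics/scene.png

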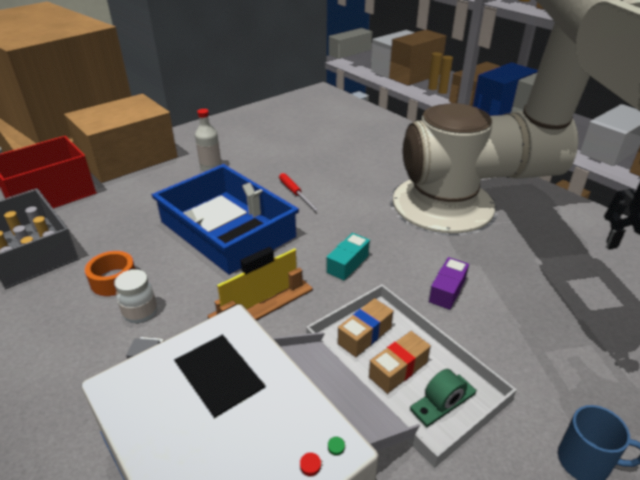

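View pics/top.png

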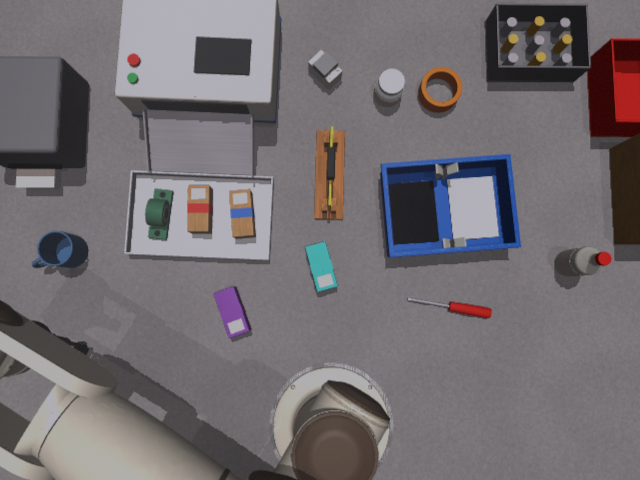

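The blue-taped carton is at top (242,213) and scene (365,325). Other candidates are the red-taped reject at (200,209), the purple box at (232,312) and the turquoise box at (321,267). The housing is at (159,213), the divider at (331,172), the black mat at (414,212) and the white mat at (473,207). I choose the one with the blue band inside the tray.

```bash
cat >> h.py <<'E'
COL={"blue":((100,120,50),(125,255,255)),"red":((0,150,60),(8,255,255)),"green":((60,80,20),(95,255,255)),"yellow":((22,150,60),(35,255,255))}
def tracer(n,t,i=0):
    r=arm.trace(n,t)
    out=[]
    for q in r:
        m=np.array(q["region"]).astype(np.uint8)
        out.append((q["conf"],m,cv2.minAreaRect(cv2.findNonZero(m)) ))
    return out
E
python3 - <<'E'
from h import *
np.set_printoptions(precision=3,suppress=True)
im=cv2.imread("pics/top.png")
M=cam("top")
Z={"carton":.054,"housing":.03,"reject":.054,"tote":.085,"tray":.034,"mat_white":.009,"mat_black":.009,"divider_grip":.13,"rack":.03}
arm.grab_frame("top")
for t in Z:
    for c,m,r in tracer("top",t)[:2]:
        P=np.array([onz("top",q,Z[t],M)[:2] for q in cv2.boxPoints(r)])
        L=[np.linalg.norm(P[1]-P[0]),np.linalg.norm(P[2]-P[1])]
        e=(P[1]-P[0]) if L[0]>L[1] else P[2]-P[1]
        print(t,round(c,2),np.round(r[0],0),"c",P.mean(0),"L",np.array(L),"ang long",round((np.degrees(np.arctan2(e[1],e[0]))+90)%180-90,1))
for t,a,b in (("tote",(225,228.9),(439.5,208.6)),("carton",(365.2,336.2),(244.4,212.4)),("reject",(395.5,370.5),(199.5,209.9)),("housing",(443,403.1),(159.9,212.6)),("mat_black",(246.6,240.3),(414.8,211.6)),("mat_white",(210.2,219.5),(472.3,205.6)),("tray",(403.2,369.7),(200.5,215.5)),("rack",(260.7,304.2),(331.1,178.5)),("divider",(258.2,299.9),(328.3,170.5))):
    print(t,*tri([ray("scene",a),ray("top",b)]))
K,T=cam("wrist");s=arm.read_state();R=np.array(s["eef_rot"]);print("wristcam f",K[0,0],"in tool",R.T@(T[:3,3]-s["ee_pos"]),(R.T@T[:3,:3]))
cv2.imwrite("pics/crop.png",cv2.resize(im[150:280,110:350],None,fx=3,fy=3,interpolation=cv2.INTER_CUBIC))
E
```

```text
carton 0.96 [321. 266.] c [0.372 0.027] L [0.053 0.109] ang long 16.0
carton 0.87 [242. 213.] c [0.495 0.213] L [0.055 0.115] ang long 5.2
housing 0.73 [157. 213.] c [0.498 0.418] L [0.122 0.063] ang long -6.0
reject 0.75 [200. 208.] c [0.506 0.312] L [0.059 0.111] ang long 1.3
tote 0.63 [449. 204.] c [ 0.514 -0.268] L [0.314 0.221] ang long -85.3
tote 0.36 [195. 127.] c [0.701 0.32 ] L [0.62  0.387] ang long 0.0
tray 0.6 [195. 127.] c [0.716 0.332] L [0.647 0.403] ang long 0.1
tray 0.31 [330. 168.] c [0.611 0.004] L [0.022 0.203] ang long -0.0
mat_white 0.81 [472. 207.] c [ 0.519 -0.342] L [0.114 0.152] ang long 3.9
mat_white 0.28 [449. 205.] c [ 0.526 -0.286] L [0.332 0.233] ang long -85.3
mat_black 0.75 [413. 211.] c [ 0.508 -0.196] L [0.116 0.153] ang long 3.6
divider_grip 0.62 [330. 168.] c [0.588 0.007] L [0.184 0.019] ang long -2.2
divider_grip 0.2 [241. 213.] c [0.484 0.203] L [0.054 0.108] ang long 5.8
rack 0.74 [329. 174.] c [0.596 0.008] L [0.217 0.07 ] ang long -1.2
rack 0.59 [200. 208.] c [0.51  0.317] L [0.06  0.113] ang long 1.3
tote [ 0.518 -0.264  0.007] [3.4, 3.4]
carton [0.502 0.215 0.009] [3.5, 3.5]
reject [0.512 0.317 0.01 ] [4.3, 4.3]
housing [0.503 0.416 0.01 ] [0.2, 0.2]
mat_black [ 0.505 -0.2    0.004] [3.6, 3.6]
mat_white [ 0.522 -0.344 -0.004] [2.8, 2.8]
tray [0.497 0.319 0.003] [0.8, 0.8]
rack [ 0.594 -0.    -0.008] [3.0, 3.0]
divider [0.607 0.009 0.019] [1.1, 1.1]
wristcam f 407.17604175852983 in tool [ 0.084  0.002 -0.142] [[-0.    -0.947 -0.322]
 [ 1.    -0.    -0.   ]
 [-0.    -0.322  0.947]]
```

View pics/crop.png

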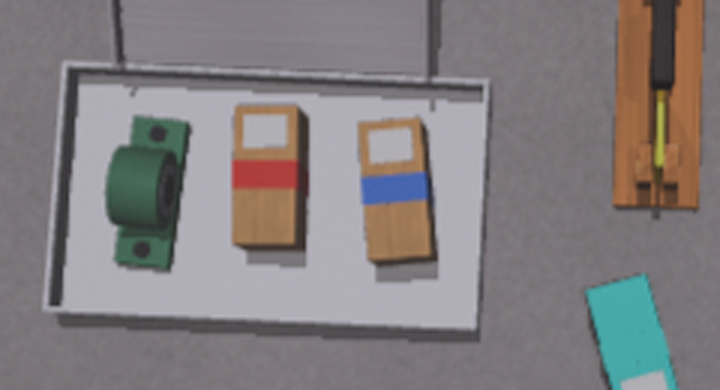

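The crop confirms it: the blue-banded carton is at crop (395,190), right of the red reject (268,175) and the green housing (150,195). I'll move above it.

```bash
cat >> h.py <<'E'
def yaw():
    R=np.array(arm.read_state()["eef_rot"]); return np.arctan2(R[1,0],R[0,0])
def plan(wps,step=38.,dpos=None):
    """wps: list of ((x,y,z), yaw_deg of tool x). Prints calls; turns at <=.12 rad/row."""
    s=arm.read_state(); p=np.array(s["ee_pos"])*1000; y=yaw(); rows=[]
    for w,a in wps:
        w=np.array(w)*1000.; da=(np.radians(a)-y+np.pi)%(2*np.pi)-np.pi
        n=int(np.ceil(max(np.linalg.norm(w-p)/step,abs(da)/.12,1)))
        for i in range(1,n+1): rows.append((p+(w-p)*i/n,y+da*i/n))
        p,y=w,y+da
    p=np.array(s["ee_pos"])*1000; y=yaw()
    for i in range(0,len(rows),5):
        A=np.array([[np.cos(y),np.sin(y),0],[np.sin(y),-np.cos(y),0],[0,0,-1]]).T; out=[]
        for q,b in rows[i:i+5]:
            d=np.round(A.T@(q-p)) ; t=round(-(b-y),2)+0.; out.append("%g %g %g %g"%(*(d+0.),t))
        p=p+A@d; y=y-t
        print("; ".join(out))
E
python3 - <<'E'
from h import *
plan([((.49,.214,.20),185.5)])
E
```

```text
-34 -17 3 -0.04; -67 -34 6 -0.09; -101 -51 9 -0.13; -134 -69 11 -0.18; -168 -86 14 -0.22
-29 -24 3 -0.05; -58 -48 6 -0.09; -87 -72 9 -0.14; -116 -96 12 -0.18; -145 -120 14 -0.23
-23 -30 3 -0.04
```

>>> send_rows --increments "-34 -17 3 -0.04; -67 -34 6 -0.09; -101 -51 9 -0.13; -134 -69 11 -0.18; -168 -86 14 -0.22"

```text
time_s: 2.02
ee_pos: [0.3441, 0.385, 0.2174]
eef_rot: [[-0.985, 0.172, 0.0], [0.172, 0.985, 0.0], [-0.0, 0.0, -1.0]]
wrist_force: [1.0, -0.1, 0.2]
grip_width: 0.0852
finger_force: 0.0
```

>>> send_rows --increments "-29 -24 3 -0.05; -58 -48 6 -0.09; -87 -72 9 -0.14; -116 -96 12 -0.18; -145 -120 14 -0.23"

```text
time_s: 2.43
ee_pos: [0.4662, 0.2412, 0.2032]
eef_rot: [[-0.998, -0.056, 0.0], [-0.056, 0.998, 0.0], [-0.0, 0.0, -1.0]]
wrist_force: [1.3, 1.8, 0.9]
grip_width: 0.0855
finger_force: 0.0
```

>>> send_rows --increments "-23 -30 3 -0.04; -23 -30 3 -0.04" --claw 72

```text
time_s: 2.6
ee_pos: [0.493, 0.2097, 0.1995]
eef_rot: [[-0.996, -0.093, 0.0], [-0.093, 0.996, -0.002], [0.0, -0.002, -1.0]]
wrist_force: [-0.6, -0.1, 0.0]
grip_width: 0.0719
finger_force: 0.0
```

Run:
```python
from h import *
np.set_printoptions(precision=3,suppress=True)
s=arm.read_state();print(s["time_s"],s["ee_pos"],np.degrees(yaw()),s["grip_width"])
save("wrist","w1");M=cam("wrist")
for c,m,r in tracer("wrist","carton")[:3]:
    P=np.array([onz("wrist",q,.054,M)[:2] for q in cv2.boxPoints(r)])
    print(round(c,2),np.round(r[0]),P.mean(0),P.tolist())
for t in("carton","reject","housing"):
  for q in arm.landmark_of("wrist",t)[:3]: print(t,q["uv"],round(q["conf"],2),onz("wrist",q["uv"],.004,M))
```

```text
2.6 [0.493 0.21  0.199] -174.67328452330094 0.07189210570922258
0.71 [82. 47.] [0.392 0.046] [[0.3669718501047385, 0.00546995329313732], [0.34558116057218147, 0.07269236606990936], [0.414657890861322, 0.0891457644224645], [0.4395251764721028, 0.01604996532704228]]
0.67 [331. 217.] [0.492 0.217] [[0.4371007138016958, 0.18739926634105813], [0.4327148394528333, 0.2355387800668208], [0.5462488226669495, 0.2494714754540659], [0.5512209865977769, 0.19504970939042185]]
carton [330.8, 205.9] 0.78 [0.492 0.217 0.004]
carton [98.4, 23.1] 0.64 [0.369 0.032 0.004]
reject [444.6, 232.7] 0.56 [0.507 0.318 0.004]
housing [559.2, 233.0] 0.63 [0.498 0.418 0.004]
```

View pics/w1.png

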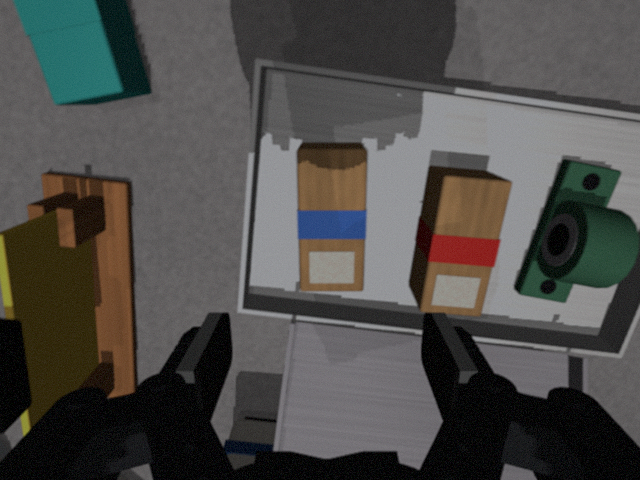

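The wrist picture shows the blue-banded carton at (332,217), square to the fingers. The red reject is at (460,240), the housing at (575,235) and the turquoise look-alike at the top left.

Run:
```python
from h import *
M=cam("wrist");print(onz("wrist",(332,224),.054,M))
print(arm.read_state()["ee_pos"])
plan([((.495,.217,.08),-174.7),((.495,.217,.014),-174.7)],step=36)
```

```text
[0.49186034 0.22118276 0.054     ]
[0.48941621 0.21491625 0.2004464 ]
-1 0 30 0; -3 1 60 0; -4 1 90 0; -6 2 120 0; -6 2 153 0
0 0 33 0
```

>>> send_rows --increments "-1 2 30 0; -3 2 60 0; -4 2 90 0; -5 2 120 0; -5 2 150 0"

```text
time_s: 3.27
ee_pos: [0.4941, 0.2178, 0.0494]
eef_rot: [[-0.995, -0.096, 0.001], [-0.096, 0.995, 0.0], [-0.001, 0.0, -1.0]]
wrist_force: [1.3, -0.2, -0.8]
grip_width: 0.0718
finger_force: 0.0
```

>>> send_rows --increments "0 0 20 0; 0 0 36 0; 0 0 36 0"

```text
time_s: 3.52
ee_pos: [0.4925, 0.2172, 0.0115]
eef_rot: [[-0.995, -0.096, -0.004], [-0.096, 0.995, -0.001], [0.004, -0.001, -1.0]]
wrist_force: [-0.8, 0.0, -0.8]
grip_width: 0.0721
finger_force: 0.0
```

>>> send_rows --increments "0 0 0 0; 0 0 0 0; 0 0 0 0; 0 0 0 0; 0 0 0 0" --claw 40 --squeeze 40

```text
time_s: 3.93
ee_pos: [0.4953, 0.2171, 0.0157]
eef_rot: [[-0.996, -0.094, 0.002], [-0.094, 0.996, 0.001], [-0.002, 0.001, -1.0]]
wrist_force: [-3.5, 2.2, 8.1]
grip_width: 0.0496
finger_force: 43.8
```

Run:
```python
from h import *
s=arm.read_state();print(s["ee_pos"],s["wrist_force"],s["grip_width"])
plan([((.495,.217,.22),-174.6),((.518,-.342,.22),-175.8)],step=36)
```

```text
[0.49525414 0.21712344 0.01573588] [-3.47986746  2.17340861  8.05183739] 0.04958149906299271
0 0 -34 0; 0 0 -68 0; 0 0 -102 0; 0 0 -136 0; 0 0 -170 0
0 0 -34 0; 2 -35 -34 0; 4 -70 -34 0; 6 -105 -34 0; 8 -140 -34 0.01
1 -35 0 0; 3 -70 0 0; 4 -105 0 0; 6 -140 0 0; 7 -174 0 0
2 -35 0 0; 3 -70 0 0; 5 -105 0 0.01; 6 -140 0 0.01; 8 -175 0 0.01
1 -35 0 0; 2 -70 0 0
```

>>> send_rows --increments "0 0 -20 0; 0 0 -50 0; 0 0 -85 0; 0 0 -120 0; 0 0 -155 0"

```text
time_s: 4.35
ee_pos: [0.4943, 0.2166, 0.1716]
eef_rot: [[-0.996, -0.094, 0.0], [-0.094, 0.996, 0.0], [-0.001, 0.0, -1.0]]
wrist_force: [0.5, 0.5, -3.7]
grip_width: 0.0495
finger_force: 43.0
```

>>> send_rows --increments "0 0 -34 0; 0 0 -48 0; 0 0 -48 0; 0 0 -48 0"

```text
time_s: 4.68
ee_pos: [0.4947, 0.2167, 0.2176]
eef_rot: [[-0.996, -0.094, 0.001], [-0.094, 0.996, 0.0], [-0.001, 0.0, -1.0]]
wrist_force: [-0.2, 0.1, -4.4]
grip_width: 0.0498
finger_force: 43.4
```

>>> send_rows --increments "1 -25 0 0; 3 -60 0 0; 5 -95 0 0; 7 -130 0 0; 9 -165 0 0"

```text
time_s: 5.1
ee_pos: [0.5003, 0.0501, 0.2154]
eef_rot: [[-0.996, -0.095, -0.003], [-0.095, 0.996, 0.0], [0.003, 0.0, -1.0]]
wrist_force: [0.4, -0.1, -3.8]
grip_width: 0.0494
finger_force: 43.3
```

>>> send_rows --increments "2 -35 0 0; 4 -70 0 0; 6 -105 0 0.01; 8 -140 0 0.01; 9 -175 0 0.02"

```text
time_s: 5.52
ee_pos: [0.5078, -0.125, 0.2154]
eef_rot: [[-0.997, -0.074, -0.002], [-0.074, 0.997, 0.001], [0.002, 0.001, -1.0]]
wrist_force: [1.3, -0.2, -4.3]
grip_width: 0.0494
finger_force: 43.4
```

>>> send_rows --increments "1 -35 0 0; 3 -70 0 0; 5 -105 0 0; 6 -140 0 0; 8 -165 0 0"

```text
time_s: 5.93
ee_pos: [0.5122, -0.2911, 0.2149]
eef_rot: [[-0.997, -0.073, -0.003], [-0.073, 0.997, 0.001], [0.002, 0.002, -1.0]]
wrist_force: [-0.4, 0.4, -3.8]
grip_width: 0.0496
finger_force: 43.4
```

>>> send_rows --increments "1 -25 0 0; 3 -45 0 0; 3 -55 0 0; 3 -55 0 0; 3 -55 0 0"

```text
time_s: 6.35
ee_pos: [0.5138, -0.3433, 0.2158]
eef_rot: [[-0.997, -0.074, -0.002], [-0.074, 0.997, 0.002], [0.002, 0.002, -1.0]]
wrist_force: [0.1, 0.3, -2.8]
grip_width: 0.0497
finger_force: 43.4
```

Run:
```python
from h import *
np.set_printoptions(precision=3,suppress=True)
s=arm.read_state();print(s["time_s"],s["ee_pos"],np.degrees(yaw()),s["grip_width"])
save("wrist","w2");M=cam("wrist")
for t,z in(("mat_white",.009),("mat_black",.009)):
  for c,m,r in tracer("wrist",t)[:1]:
    P=np.array([onz("wrist",q,z,M)[:2] for q in cv2.boxPoints(r)])
    print(t,round(c,2),np.round(r[0]),P.mean(0),P.tolist())
for t in("tote","mat_white","mat_black","carton"):
  for q in arm.landmark_of("wrist",t)[:1]: print(t,q["uv"],round(q["conf"],2),onz("wrist",q["uv"],.005,M))
```

```text
6.35 [ 0.514 -0.343  0.216] -175.77853889214802 0.04965406141544706
mat_white 0.7 [324. 150.] [ 0.47  -0.346] [[0.4475171943933386, -0.4030012536448978], [0.4384870442833963, -0.29307280072413405], [0.4926547904117921, -0.28579157401373934], [0.5021802367507668, -0.4014668008030695]]
mat_black 0.72 [494. 198.] [ 0.506 -0.193] [[0.5845359032386174, -0.24784137141037554], [0.42772236786116574, -0.2606947102472852], [0.42699899921915796, -0.14778139486019418], [0.5851152011807698, -0.11750181110297708]]
tote [407.3, 205.4] 0.94 [ 0.513 -0.268  0.005]
mat_black [488.4, 205.1] 0.77 [ 0.508 -0.196  0.005]
carton [326.1, 308.3] 0.69 [ 0.621 -0.333  0.005]
```

View pics/w2.png

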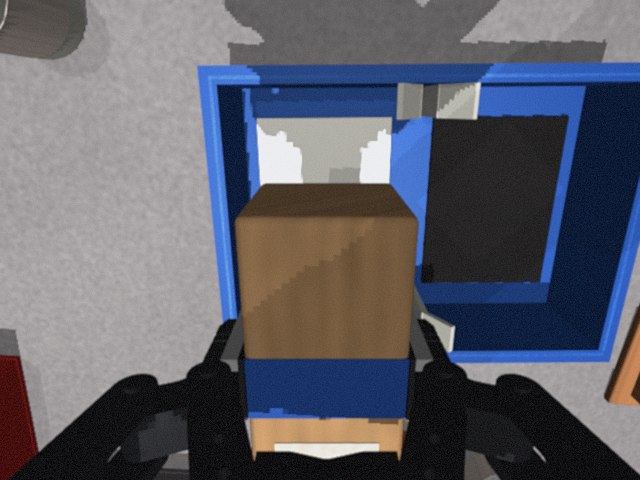

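The held carton hangs level in front of the white mat (near edge at row 118). The black mat is at (495,200), and the slot ribs are at (437,100) and (435,335). I'll lower it.

>>> send_rows --increments "-1 1 30 0; -3 2 65 0; -3 2 100 0; -3 2 135 0; -3 2 165 0"

```text
time_s: 7.12
ee_pos: [0.5166, -0.3408, 0.0503]
eef_rot: [[-0.997, -0.074, -0.001], [-0.074, 0.997, 0.0], [0.001, 0.0, -1.0]]
wrist_force: [-0.6, -0.3, -3.5]
grip_width: 0.0494
finger_force: 43.5
```

>>> send_rows --increments "0 0 12 0; 0 0 22 0; 0 0 27 0; 0 0 27 0; 0 0 27 0"

```text
time_s: 7.53
ee_pos: [0.5176, -0.3421, 0.0269]
eef_rot: [[-0.997, -0.074, 0.001], [-0.074, 0.997, -0.001], [-0.001, -0.001, -1.0]]
wrist_force: [-0.5, -0.5, -2.7]
grip_width: 0.0496
finger_force: 43.2
```

Run:
```python
from h import *
s=arm.read_state();print(s["ee_pos"],s["wrist_force"],s["grip_width"])
```

```text
[ 0.51758764 -0.34206903  0.02685086] [-0.5370307  -0.54024965 -2.71870978] 0.049555301908366815
```

>>> send_rows --increments "0 0 2 0; 0 0 4 0; 0 0 4 0; 0 0 4 0"

```text
time_s: 7.87
ee_pos: [0.517, -0.3416, 0.0216]
eef_rot: [[-0.997, -0.074, 0.0], [-0.074, 0.997, -0.0], [-0.0, -0.0, -1.0]]
wrist_force: [-0.0, 0.6, -3.2]
grip_width: 0.0493
finger_force: 43.3
```

>>> send_rows --increments "0 0 1 0; 0 0 2 0; 0 0 2 0; 0 0 2 0"

```text
time_s: 8.2
ee_pos: [0.5172, -0.3418, 0.0208]
eef_rot: [[-0.997, -0.074, 0.001], [-0.074, 0.997, -0.001], [-0.001, -0.001, -1.0]]
wrist_force: [-6.8, 4.0, 13.7]
grip_width: 0.0494
finger_force: 45.5
```

>>> send_rows --increments "0 0 0 0; 0 0 0 0; 0 0 0 0; 0 0 0 0" --claw 66

```text
time_s: 8.53
ee_pos: [0.517, -0.3416, 0.0193]
eef_rot: [[-0.997, -0.074, -0.0], [-0.074, 0.997, -0.0], [0.0, -0.0, -1.0]]
wrist_force: [-0.0, 0.5, -0.4]
grip_width: 0.066
finger_force: 0.0
```

>>> send_rows --increments "0 0 -15 0; 0 0 -45 0; 0 0 -80 0; 0 0 -115 0; 0 0 -150 0"

```text
time_s: 8.95
ee_pos: [0.5167, -0.3413, 0.1709]
eef_rot: [[-0.997, -0.074, -0.0], [-0.074, 0.997, 0.0], [0.0, 0.0, -1.0]]
wrist_force: [0.4, 0.2, 0.0]
grip_width: 0.0661
finger_force: 0.0
```

>>> send_rows --increments "0 0 -30 0; 0 0 -35 0; 0 0 -35 0"

```text
time_s: 9.2
ee_pos: [0.5176, -0.342, 0.2066]
eef_rot: [[-0.997, -0.074, 0.003], [-0.074, 0.997, -0.003], [-0.003, -0.003, -1.0]]
wrist_force: [0.3, 0.2, -0.5]
grip_width: 0.066
finger_force: 0.0
```

Run:
```python
from h import *
np.set_printoptions(precision=3,suppress=True)
s=arm.read_state();print(s["time_s"],s["ee_pos"],np.degrees(yaw()),s["grip_width"])
save("wrist","w3");M=cam("wrist")
for t in("tote","mat_white","mat_black","carton"):
  for q in arm.landmark_of("wrist",t)[:1]: print(t,q["uv"],round(q["conf"],2),onz("wrist",q["uv"],.009,M))
plan([((.49,.415,.205),174)],step=38)
```

```text
9.2 [ 0.518 -0.342  0.207] -175.74878909220578 0.06604443204874452
tote [408.5, 201.6] 0.83 [ 0.51  -0.271  0.009]
mat_black [494.0, 204.1] 0.57 [ 0.506 -0.198  0.009]
-1 38 0 0.01; -3 76 0 0.02; -4 113 0 0.03; -6 151 0 0.04; -7 189 -1 0.04
0 38 0 0.01; 0 76 0 0.02; 0 114 0 0.03; 0 151 0 0.04; 0 189 0 0.05
2 38 0 0.01; 4 76 0 0.02; 6 114 -1 0.03; 8 151 -1 0.04; 9 189 -1 0.04
4 38 0 0.01; 7 76 0 0.02; 11 113 0 0.03; 14 151 0 0.04; 18 189 0 0.05
```

View pics/w3.png

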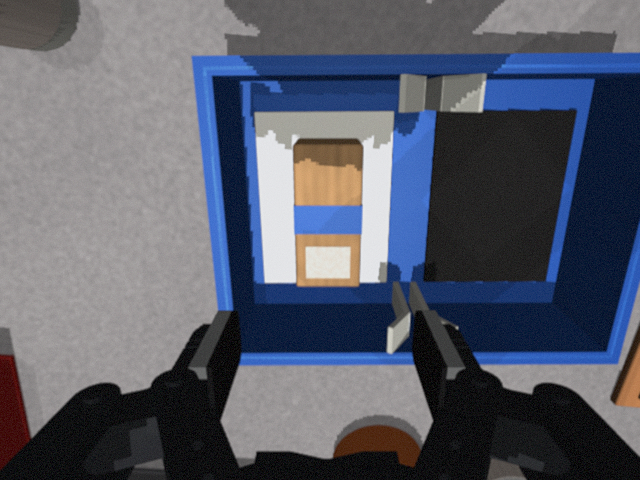

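The carton lies flat on the white mat at (328,215). Next is the housing.

>>> send_rows --increments "-1 38 0 0.01; -3 76 0 0.02; -4 113 0 0.03; -6 151 0 0.04; -7 189 0 0.04"

```text
time_s: 9.87
ee_pos: [0.5093, -0.1509, 0.2032]
eef_rot: [[-0.999, -0.033, -0.001], [-0.033, 0.999, 0.001], [0.001, 0.001, -1.0]]
wrist_force: [0.6, 0.8, 0.8]
grip_width: 0.0656
finger_force: 0.0
```

>>> send_rows --increments "0 38 0 0.01; 0 76 0 0.02; 0 114 0 0.03; 0 151 0 0.04; 0 189 0 0.05"

```text
time_s: 10.28
ee_pos: [0.5027, 0.038, 0.2034]
eef_rot: [[-1.0, 0.016, -0.001], [0.016, 1.0, -0.0], [0.001, -0.0, -1.0]]
wrist_force: [1.3, -0.4, -0.1]
grip_width: 0.0657
finger_force: 0.0
```

>>> send_rows --increments "2 38 0 0.01; 4 76 0 0.02; 6 114 0 0.03; 8 151 0 0.04; 9 189 0 0.04"

```text
time_s: 10.7
ee_pos: [0.4966, 0.2272, 0.2034]
eef_rot: [[-0.998, 0.056, -0.001], [0.056, 0.998, -0.001], [0.001, -0.001, -1.0]]
wrist_force: [-0.1, -0.4, -0.6]
grip_width: 0.0663
finger_force: 0.0
```

>>> send_rows --increments "4 38 0 0.01; 7 76 0 0.02; 11 113 0 0.03; 14 151 0 0.04; 18 185 0 0.05"

```text
time_s: 11.12
ee_pos: [0.4891, 0.4133, 0.203]
eef_rot: [[-0.994, 0.106, -0.001], [0.106, 0.994, -0.001], [0.001, -0.001, -1.0]]
wrist_force: [-0.3, 0.0, 0.3]
grip_width: 0.0659
finger_force: 0.0
```

>>> send_rows --increments "0 0 0 0; 0 0 0 0; 0 0 0 0"

```text
time_s: 11.37
ee_pos: [0.4895, 0.4108, 0.2032]
eef_rot: [[-0.994, 0.105, -0.001], [0.105, 0.994, -0.001], [0.001, -0.001, -1.0]]
wrist_force: [-0.3, -0.2, -0.2]
grip_width: 0.0661
finger_force: 0.0
```

Run:
```python
from h import *
np.set_printoptions(precision=3,suppress=True)
s=arm.read_state();print(s["time_s"],s["ee_pos"],np.degrees(yaw()),s["grip_width"])
im=save("wrist","w4");M=cam("wrist")
for c,m,r in tracer("wrist","housing")[:1]:
    print(c,r)
for q in arm.landmark_of("wrist","housing")[:2]: print(q["uv"],round(q["conf"],2),onz("wrist",q["uv"],.004,M))
```

```text
11.3667 [0.49  0.411 0.203] 173.9661904019597 0.06612947392407367
0.59 ((330.0, 211.5), (141.0, 56.0), 90.0)
[331.3, 210.6] 0.8 [0.497 0.416 0.004]
```

View pics/w4.png

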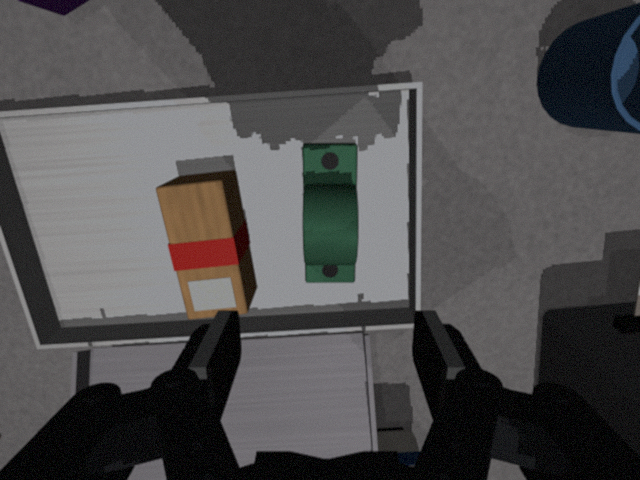

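The housing is at (330,212), square to the tool. Its foot holes are at (330,161) and (330,271), and the gap to the reject is enough for the fingers.

Run:
```python
from h import *
np.set_printoptions(precision=4,suppress=True)
a,b=onz("wrist",(330,161),.018),onz("wrist",(330,271),.018);m=(a+b)/2;print(a,b,m)
print(arm.read_state()["ee_pos"])
plan([((m[0],m[1],.08),173.9),((m[0],m[1],.030),173.9)],step=36)
```

```text
[0.4528 0.4188 0.018 ] [0.5476 0.4089 0.018 ] [0.5002 0.4138 0.018 ]
[0.4901 0.4101 0.2043]
-2 1 31 0; -5 2 62 0; -7 4 93 0; -10 5 124 0; -10 5 149 0
0 0 25 0
```

>>> send_rows --increments "-2 1 31 0; -5 2 62 0; -7 4 93 0; -10 5 124 0; -10 5 150 0"

```text
time_s: 11.93
ee_pos: [0.5006, 0.4138, 0.0524]
eef_rot: [[-0.994, 0.107, -0.0], [0.107, 0.994, -0.0], [0.0, -0.001, -1.0]]
wrist_force: [-0.1, -0.2, -0.1]
grip_width: 0.0655
finger_force: 0.0
```

>>> send_rows --increments "0 0 14 0; 0 0 24 0; 0 0 24 0"

```text
time_s: 12.18
ee_pos: [0.4998, 0.4139, 0.0285]
eef_rot: [[-0.994, 0.107, -0.002], [0.107, 0.994, -0.001], [0.002, -0.002, -1.0]]
wrist_force: [0.1, 0.3, -0.2]
grip_width: 0.066
finger_force: 0.0
```

>>> send_rows --increments "0 0 0 0; 0 0 0 0; 0 0 0 0; 0 0 0 0; 0 0 0 0" --claw 30 --squeeze 70

```text
time_s: 12.6
ee_pos: [0.501, 0.4153, 0.0321]
eef_rot: [[-0.994, 0.106, 0.002], [0.106, 0.994, 0.001], [-0.002, 0.001, -1.0]]
wrist_force: [-0.2, -1.3, 7.1]
grip_width: 0.0396
finger_force: 72.3
```

>>> send_rows --increments "0 0 -15 0; 0 0 -40 0; 0 0 -75 0; 0 0 -110 0; 0 0 -145 0"

```text
time_s: 13.02
ee_pos: [0.4999, 0.4149, 0.1774]
eef_rot: [[-0.994, 0.106, 0.0], [0.106, 0.994, 0.0], [-0.0, 0.0, -1.0]]
wrist_force: [0.2, 1.4, -4.6]
grip_width: 0.0391
finger_force: 71.4
```

>>> send_rows --increments "0 0 -30 0; 0 0 -50 0; 0 0 -50 0"

```text
time_s: 13.27
ee_pos: [0.5012, 0.4158, 0.2309]
eef_rot: [[-0.994, 0.105, 0.006], [0.105, 0.994, 0.004], [-0.006, 0.005, -1.0]]
wrist_force: [0.5, -0.3, -3.4]
grip_width: 0.0392
finger_force: 72.0
```

Run:
```python
from h import *
s=arm.read_state();print(s["ee_pos"],s["wrist_force"],s["grip_width"])
plan([((.508,-.196,.222),-175.8)],step=36)
```

```text
[0.50122886 0.41580059 0.23094061] [ 0.52840563 -0.30101639 -3.44294153] 0.03919277880574262
-4 -36 1 -0.01; -8 -71 1 -0.02; -13 -107 2 -0.03; -17 -143 2 -0.04; -21 -179 3 -0.05
-2 -36 0 -0.01; -5 -72 1 -0.02; -7 -107 1 -0.03; -10 -143 2 -0.04; -12 -179 2 -0.06
0 -36 1 -0.01; 0 -72 1 -0.02; -1 -108 2 -0.03; -1 -144 2 -0.04; -1 -180 3 -0.05
1 -36 0 -0.01; 3 -72 1 -0.02
```

>>> send_rows --increments "-3 -26 0 -0.01; -7 -60 0 -0.02; -12 -97 0 -0.03; -17 -133 0 -0.04; -21 -169 0 -0.05"

```text
time_s: 13.68
ee_pos: [0.5026, 0.2432, 0.2238]
eef_rot: [[-0.998, 0.055, -0.001], [0.055, 0.998, -0.001], [0.001, -0.001, -1.0]]
wrist_force: [1.0, -0.0, -4.6]
grip_width: 0.0395
finger_force: 72.5
```

>>> send_rows --increments "-2 -36 0 -0.01; -5 -72 0 -0.02; -7 -107 0 -0.03; -10 -143 0 -0.04; -12 -179 0 -0.06"

```text
time_s: 14.1
ee_pos: [0.5046, 0.0638, 0.2242]
eef_rot: [[-1.0, -0.005, -0.001], [-0.005, 1.0, -0.0], [0.001, -0.0, -1.0]]
wrist_force: [1.4, -0.6, -4.7]
grip_width: 0.0387
finger_force: 72.5
```

>>> send_rows --increments "0 -36 0 -0.01; 0 -72 0 -0.02; -1 -108 0 -0.03; -1 -144 0 -0.04; -1 -180 0 -0.05"

```text
time_s: 14.52
ee_pos: [0.5063, -0.1161, 0.2242]
eef_rot: [[-0.999, -0.055, -0.001], [-0.055, 0.999, 0.0], [0.001, 0.0, -1.0]]
wrist_force: [0.7, -0.3, -4.7]
grip_width: 0.0389
finger_force: 72.6
```

>>> send_rows --increments "2 -36 0 -0.01; 3 -65 0 -0.02; 4 -82 0 -0.02; 4 -82 0 -0.02; 4 -82 0 -0.02"

```text
time_s: 14.93
ee_pos: [0.5069, -0.1973, 0.2239]
eef_rot: [[-0.997, -0.072, -0.002], [-0.072, 0.997, 0.001], [0.002, 0.001, -1.0]]
wrist_force: [0.0, 0.4, -5.4]
grip_width: 0.0395
finger_force: 72.7
```

Run:
```python
from h import *
s=arm.read_state();print(s["ee_pos"],np.degrees(yaw()),s["wrist_force"],s["grip_width"])
plan([((.508,-.196,.06),-175.8),((.508,-.196,.042),-175.8)],step=36)
```

```text
[ 0.50693649 -0.19726738  0.22392346] -175.8485427246335 [ 0.04961236  0.37113863 -5.42317198] 0.03950838036120992
0 0 33 0; 0 0 66 0; -1 1 98 0; -1 1 131 0; -1 1 164 0
0 0 18 0
```

>>> send_rows --increments "0 0 25 0; 0 0 58 0; -1 1 92 0; -1 1 126 0; -1 1 158 0"

```text
time_s: 15.35
ee_pos: [0.5078, -0.1941, 0.0651]
eef_rot: [[-0.997, -0.075, -0.001], [-0.075, 0.997, 0.0], [0.0, 0.0, -1.0]]
wrist_force: [0.3, -0.0, -4.1]
grip_width: 0.0393
finger_force: 73.1
```

>>> send_rows --increments "0 0 14 0; 0 0 23 0; 0 0 25 0; 0 0 25 0; 0 0 25 0"

```text
time_s: 15.77
ee_pos: [0.509, -0.1956, 0.0435]
eef_rot: [[-0.997, -0.075, 0.001], [-0.075, 0.997, -0.001], [-0.001, -0.001, -1.0]]
wrist_force: [-0.1, -0.6, -5.0]
grip_width: 0.0392
finger_force: 72.6
```

>>> send_rows --increments "0 0 1 0; 0 0 3 0; 0 0 3 0; 0 0 3 0"

```text
time_s: 16.1
ee_pos: [0.5085, -0.1957, 0.0396]
eef_rot: [[-0.997, -0.074, 0.0], [-0.074, 0.997, -0.0], [-0.0, -0.0, -1.0]]
wrist_force: [1.2, -0.7, -4.4]
grip_width: 0.0393
finger_force: 72.6
```

>>> send_rows --increments "0 0 1 0; 0 0 2 0; 0 0 2 0; 0 0 2 0"

```text
time_s: 16.43
ee_pos: [0.5084, -0.1956, 0.0373]
eef_rot: [[-0.997, -0.074, -0.0], [-0.074, 0.997, -0.0], [0.0, -0.0, -1.0]]
wrist_force: [0.8, -0.4, -5.2]
grip_width: 0.0391
finger_force: 72.9
```

>>> send_rows --increments "0 0 1 0; 0 0 2 0; 0 0 2 0; 0 0 2 0"

```text
time_s: 16.77
ee_pos: [0.5085, -0.1957, 0.037]
eef_rot: [[-0.997, -0.074, 0.001], [-0.074, 0.997, -0.001], [-0.001, -0.001, -1.0]]
wrist_force: [-12.1, 4.2, 24.5]
grip_width: 0.0395
finger_force: 76.3
```

>>> send_rows --increments "0 0 -1 0; 0 0 -1 0; 0 0 -1 0; 0 0 -1 0" --claw 62

```text
time_s: 17.1
ee_pos: [0.5085, -0.1956, 0.0363]
eef_rot: [[-0.997, -0.074, 0.0], [-0.074, 0.997, -0.0], [-0.0, -0.0, -1.0]]
wrist_force: [-0.5, -0.1, 0.2]
grip_width: 0.0616
finger_force: 0.0
```

>>> send_rows --increments "0 0 -15 0; 0 0 -45 0; 0 0 -80 0; 0 0 -115 0; 0 0 -150 0"

```text
time_s: 17.52
ee_pos: [0.5081, -0.1954, 0.1878]
eef_rot: [[-0.997, -0.074, -0.0], [-0.074, 0.997, 0.0], [0.0, 0.0, -1.0]]
wrist_force: [-0.2, 0.3, -0.4]
grip_width: 0.0622
finger_force: 0.0
```

>>> send_rows --increments "0 -25 -30 0; 0 -55 -60 0; 0 -73 -70 0; 0 -73 -70 0; 0 -73 -70 0"

```text
time_s: 17.93
ee_pos: [0.5138, -0.2692, 0.2563]
eef_rot: [[-0.997, -0.073, 0.0], [-0.073, 0.997, -0.0], [-0.0, -0.0, -1.0]]
wrist_force: [0.7, 0.8, -0.6]
grip_width: 0.0618
finger_force: 0.0
```

Run:
```python
from h import *
np.set_printoptions(precision=4,suppress=True)
s=arm.read_state();print(s["time_s"],s["ee_pos"],np.degrees(yaw()),s["grip_width"])
im=save("wrist","w5");M=cam("wrist");np.savez("w5M",K=M[0],T=M[1])
for t in("tote","mat_white","mat_black","carton","housing"):
  for q in arm.landmark_of("wrist",t)[:1]: print(t,q["uv"],round(q["conf"],2),onz("wrist",q["uv"],.009,M))
```

```text
17.9333 [ 0.5138 -0.2692  0.2563] -175.82569397728378 0.06182060543672005
tote [326.0, 188.6] 0.59 [ 0.5104 -0.2668  0.009 ]
carton [249.8, 191.3] 0.68 [ 0.5185 -0.3403  0.009 ]
housing [401.5, 191.2] 0.85 [ 0.5076 -0.1937  0.009 ]
```

View pics/w5.png

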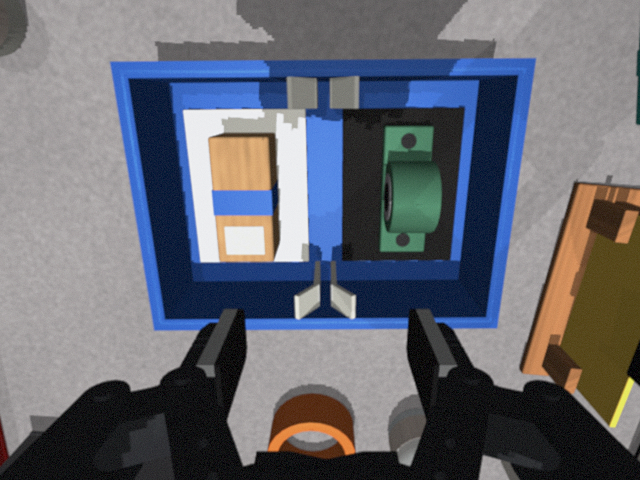

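Both parts sit well: carton at (243,200), housing at (408,190). The slot gap is at (324,92) near and (325,300) far. I'll rectify the rim plane to locate the tote, then look at the divider.

```bash
cat >> h.py <<'E'
def rectify(im,M,z,x0,y0,n=400):
    """1 mm/px map of plane z: col = (y0-y) mm, row = (x0-x) mm"""
    W=np.array([[x0,y0],[x0-.4,y0],[x0-.4,y0-.4],[x0,y0-.4]])
    px=np.array([proj(None,(x,y,z),M) for x,y in W],np.float32)
    H=cv2.getPerspectiveTransform(px,np.array([[0,0],[0,400],[400,400],[400,0]],np.float32))
    return cv2.warpPerspective(im,H,(400,400))
E
python3 - <<'E'
from h import *
np.set_printoptions(precision=4,suppress=True)
d=np.load("w5M.npz");M=(d["K"],d["T"])
im=cv2.imread("pics/w5.png")
r=rectify(im,M,.085,.70,-.07)
hs=cv2.cvtColor(r,cv2.COLOR_BGR2HSV)
m=cv2.inRange(hs,(100,120,30),(130,255,255));m=cv2.morphologyEx(m,cv2.MORPH_CLOSE,np.ones((9,9)))
c=max(cv2.findContours(m,cv2.RETR_EXTERNAL,cv2.CHAIN_APPROX_NONE)[0],key=cv2.contourArea)
R=cv2.minAreaRect(c);print(R,"centre",.70-R[0][1]/1000,-.07-R[0][0]/1000)
ap=cv2.approxPolyDP(c,12,True).reshape(-1,2);print([( round(.7-b/1000,3),round(-.07-a/1000,3)) for a,b in ap])
for n,uv,z in(("nearL",(287,77),.086),("nearR",(359,77),.086),("farL",(296,311),.086),("farR",(355,311),.086)):
    print(n,onz(None,uv,z,M))
cv2.imwrite("pics/r5.png",r[60:340,60:360])
M=cam("wrist")
plan([((.583,.005,.25),179)],step=38)
E
```

```text
((198.39349365234375, 188.56993103027344), (217.74508666992188, 300.1444396972656), 85.33314514160156) centre 0.5114300689697265 -0.2683934936523438
[(np.float64(0.63), np.float64(-0.409)), (np.float64(0.628), np.float64(-0.368)), (np.float64(0.604), np.float64(-0.347)), (np.float64(0.624), np.float64(-0.33)), (np.float64(0.613), np.float64(-0.188)), (np.float64(0.592), np.float64(-0.183)), (np.float64(0.611), np.float64(-0.15)), (np.float64(0.606), np.float64(-0.111)), (np.float64(0.392), np.float64(-0.128)), (np.float64(0.416), np.float64(-0.426))]
nearL [ 0.4165 -0.3016  0.086 ]
nearR [ 0.4127 -0.2504  0.086 ]
farL [ 0.6028 -0.2859  0.086 ]
farR [ 0.5991 -0.2353  0.086 ]
-11 33 1 0.01; -22 67 1 0.02; -34 100 2 0.03; -45 133 3 0.05; -56 167 4 0.06
-9 34 0 0.01; -18 68 1 0.02; -27 102 2 0.03
```

>>> send_rows --increments "-11 33 0 0.01; -22 67 0 0.02; -34 100 0 0.03; -45 133 0 0.05; -56 167 0 0.06"

```text
time_s: 18.65
ee_pos: [0.5573, -0.0957, 0.2562]
eef_rot: [[-1.0, -0.013, -0.0], [-0.013, 1.0, -0.0], [0.0, -0.0, -1.0]]
wrist_force: [0.3, 0.1, 0.7]
grip_width: 0.0615
finger_force: 0.0
```

>>> send_rows --increments "-9 34 0 0.01; -18 68 0 0.02; -27 102 0 0.03; -27 102 0 0.03; -27 102 0 0.03" --claw 50

```text
time_s: 19.07
ee_pos: [0.5828, 0.0068, 0.256]
eef_rot: [[-1.0, 0.012, -0.001], [0.012, 1.0, 0.0], [0.001, 0.0, -1.0]]
wrist_force: [0.1, 0.7, 0.5]
grip_width: 0.0499
finger_force: 0.0
```

Run:
```python
from h import *
np.set_printoptions(precision=4,suppress=True)
s=arm.read_state();print(s["time_s"],s["ee_pos"],np.degrees(yaw()),s["grip_width"])
im=save("wrist","w6");M=cam("wrist");np.savez("w6M",K=M[0],T=M[1])
for t in("divider","divider_grip","rack"):
  for n in("wrist","top"):
    for q in arm.landmark_of(n,t)[:1]: print(n,t,q["uv"],round(q["conf"],2),onz(n,q["uv"],{"divider":.008,"divider_grip":.12,"rack":0}[t]))
```

```text
19.0667 [0.5828 0.0068 0.256 ] 179.2928429574156 0.04988184355629603
wrist divider [323.3, 210.6] 0.69 [0.6017 0.0031 0.008 ]
top divider [327.5, 174.4] 0.58 [0.5987 0.0112 0.008 ]
wrist divider_grip [322.0, 247.3] 0.92 [0.6    0.0022 0.12  ]
wrist rack [323.6, 205.7] 0.78 [0.599  0.0025 0.    ]
top rack [330.5, 176.5] 0.82 [0.5952 0.0036 0.    ]
```

View pics/w6.png

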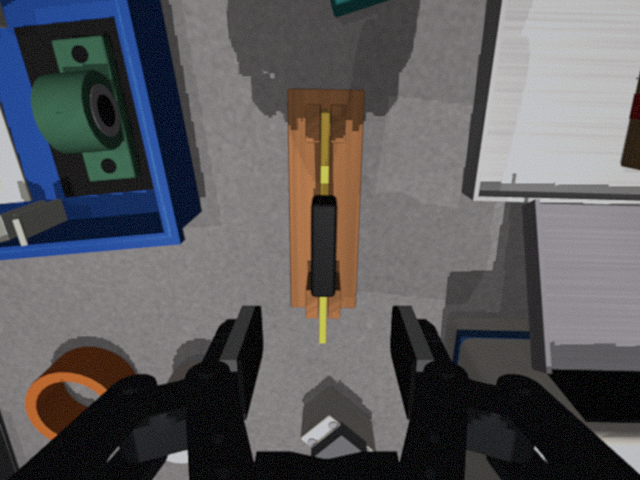

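The divider's grip bar is centred at (323,247), the plate runs from (325,112) to (323,343), and it is nearly square to the tool.

Run:
```python
from h import *
np.set_printoptions(precision=4,suppress=True)
d=np.load("w6M.npz");M=(d["K"],d["T"])
for n,uv,z in(("plate near",(325,112),.104),("plate far",(323,343),.104),("grip near",(324.5,198),.133),("grip far",(323,296),.133),("rack near",(326,89),.01),("rack nearL",(288,89),.01),("rack nearR",(364,89),.01)):
    print(n,onz(None,uv,z,M))
# grip height from wrist + scene
arm.grab_frame("scene")
q=arm.landmark_of("scene","divider_grip")
for e in q[:2]: print(e["uv"],e["conf"],*tri([ray("scene",e["uv"]),ray(None,(322,247.3),M)]))
print(*tri([ray("scene",(258,262)),ray(None,(323.5,246),M)]))
plan([((.598,.003,.15),179.3),((.598,.003,.105),179.3)],step=34)
```

```text
plate near [0.5066 0.0074 0.104 ]
plate far [0.6906 0.003  0.104 ]
grip near [0.5605 0.0064 0.133 ]
grip far [0.6326 0.0042 0.133 ]
rack near [0.4891 0.0083 0.01  ]
rack nearL [ 0.4886 -0.0257  0.01  ]
rack nearR [0.4896 0.0423 0.01  ]
[254.2, 259.1] 0.59 [0.6012 0.0023 0.1219] [2.4, 2.4]
[0.5992 0.0058 0.1166] [1.2, 1.2]
-4 0 27 0; -8 0 53 0; -11 -1 80 0; -15 -1 106 0; -15 -1 129 0
0 0 22 0
```

>>> send_rows --increments "-4 -1 27 0; -8 -1 53 0.01; -11 -1 80 0.01; -15 -1 106 0.01; -15 -1 130 0.01"

```text
time_s: 19.93
ee_pos: [0.598, 0.0031, 0.1247]
eef_rot: [[-1.0, 0.026, -0.0], [0.026, 1.0, -0.0], [0.0, -0.0, -1.0]]
wrist_force: [1.2, 0.1, -0.2]
grip_width: 0.0499
finger_force: 0.0
```

>>> send_rows --increments "0 0 14 0; 0 0 23 0; 0 0 23 0; 0 0 23 0"

```text
time_s: 20.27
ee_pos: [0.598, 0.0032, 0.1038]
eef_rot: [[-1.0, 0.026, 0.0], [0.026, 1.0, -0.0], [-0.0, -0.0, -1.0]]
wrist_force: [-0.5, -0.0, 0.3]
grip_width: 0.0502
finger_force: 0.0
```

>>> send_rows --increments "0 0 0 0; 0 0 0 0; 0 0 0 0; 0 0 0 0; 0 0 0 0" --claw 8 --squeeze 60

```text
time_s: 20.68
ee_pos: [0.5984, 0.0035, 0.1046]
eef_rot: [[-1.0, 0.026, 0.002], [0.026, 1.0, -0.0], [-0.002, -0.0, -1.0]]
wrist_force: [-0.5, -0.1, 7.1]
grip_width: 0.0169
finger_force: 59.6
```

>>> send_rows --increments "0 0 0 0; 0 0 0 0"

```text
time_s: 20.85
ee_pos: [0.5984, 0.0034, 0.1046]
eef_rot: [[-1.0, 0.026, 0.002], [0.026, 1.0, -0.0], [-0.002, -0.0, -1.0]]
wrist_force: [-1.7, 0.6, 7.3]
grip_width: 0.0173
finger_force: 59.6
```

>>> send_rows --increments "0 0 -12 0; 0 0 -35 0; 0 0 -65 0; 0 0 -95 0; 0 0 -125 0"

```text
time_s: 21.27
ee_pos: [0.5975, 0.0035, 0.2307]
eef_rot: [[-1.0, 0.026, 0.0], [0.026, 1.0, -0.0], [-0.0, -0.0, -1.0]]
wrist_force: [0.6, 0.4, -1.2]
grip_width: 0.0174
finger_force: 58.5
```

>>> send_rows --increments "0 0 -15 0; 0 0 -15 0; 0 0 -15 0"

```text
time_s: 21.52
ee_pos: [0.5979, 0.0034, 0.2444]
eef_rot: [[-1.0, 0.026, 0.002], [0.026, 1.0, -0.0], [-0.002, -0.0, -1.0]]
wrist_force: [-0.1, -0.2, -3.1]
grip_width: 0.0173
finger_force: 58.6
```

Run:
```python
from h import *
s=arm.read_state();print(s["ee_pos"],np.degrees(yaw()),s["wrist_force"],s["grip_width"])
plan([((.511,-.268,.243),-175.4)],step=32)
```

```text
[0.59792757 0.00342242 0.24440738] 178.52263513912916 [-0.12297958 -0.23025077 -3.10898075] 0.017278291084343127
9 -30 0 -0.01; 18 -61 0 -0.02; 27 -91 0 -0.04; 36 -122 1 -0.05; 44 -152 1 -0.06
11 -30 0 -0.01; 22 -60 0 -0.02; 32 -89 0 -0.03; 43 -119 0 -0.05
```

>>> send_rows --increments "7 -22 0 -0.01; 16 -53 0 -0.02; 25 -85 0 -0.04; 34 -116 0 -0.05; 44 -147 0 -0.06"

```text
time_s: 21.93
ee_pos: [0.5489, -0.1434, 0.242]
eef_rot: [[-0.999, -0.035, -0.002], [-0.035, 0.999, 0.001], [0.002, 0.001, -1.0]]
wrist_force: [0.7, -0.0, -2.0]
grip_width: 0.0173
finger_force: 58.8
```

>>> send_rows --increments "11 -30 0 -0.01; 22 -60 0 -0.02; 32 -90 0 -0.03; 40 -113 0 -0.05; 45 -124 0 -0.05"

```text
time_s: 22.35
ee_pos: [0.5079, -0.2702, 0.2419]
eef_rot: [[-0.997, -0.083, -0.002], [-0.083, 0.997, 0.001], [0.002, 0.001, -1.0]]
wrist_force: [-0.0, -0.5, -2.7]
grip_width: 0.0171
finger_force: 58.8
```

>>> send_rows --increments "0 0 0 0; 0 0 0 0; 0 0 0 0"

```text
time_s: 22.6
ee_pos: [0.5095, -0.2668, 0.2429]
eef_rot: [[-0.996, -0.084, -0.001], [-0.084, 0.996, 0.001], [0.001, 0.001, -1.0]]
wrist_force: [-0.5, 0.8, -1.7]
grip_width: 0.0171
finger_force: 58.8
```

Run:
```python
from h import *
np.set_printoptions(precision=4,suppress=True)
s=arm.read_state();print(s["time_s"],s["ee_pos"],np.degrees(yaw()),s["grip_width"])
im=save("wrist","w7");M=cam("wrist");np.savez("w7M",K=M[0],T=M[1])
for z in(.07,.0622): print([proj(None,np.array([.511,-.268,z])+u*np.array([np.cos(.08),np.sin(.08),0]),M) for u in(-.098,-.076,.076,.098)])
```

```text
22.6 [ 0.5095 -0.2668  0.2429] -175.16452139739127 0.01714373738081545
[array([322.4492,  81.0779]), array([322.3925, 112.9752]), array([322.0635, 298.1391]), array([322.0233, 320.7412])]
[array([322.5378,  81.5813]), array([322.4805, 112.7034]), array([322.1462, 294.0775]), array([322.1053, 316.3003])]
```

View pics/w7.png

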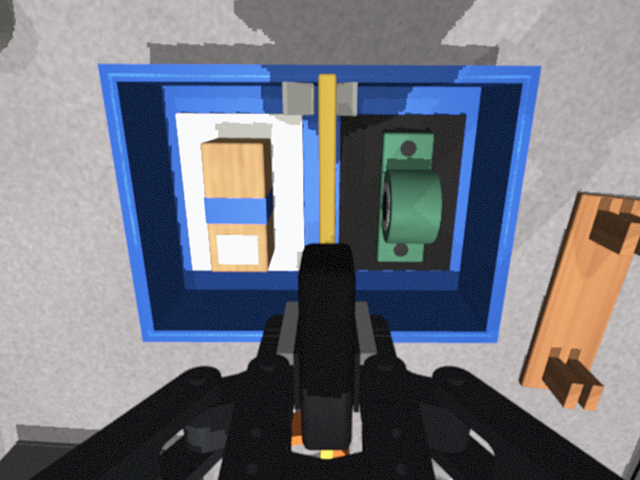

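The divider hangs over the slot: its near end edge is at columns 319–336, and the near rib spans columns 283–357. I'll measure both numerically.

Run:
```python
from h import *
np.set_printoptions(precision=4,suppress=True)
d=np.load("w7M.npz");M=(d["K"],d["T"]);print(M[0][0],M[0][1],M[1][:3,3])
im=cv2.imread("pics/w7.png");hs=cv2.cvtColor(im,cv2.COLOR_BGR2HSV)
y=cv2.inRange(hs,(18,140,60),(36,255,255))
for r in(80,100,130,160,200,235):
    c=np.where(y[r,280:380])[0]+280;print("yellow",r,c.min(),c.max(),(c.min()+c.max())/2)
g=cv2.inRange(hs,(0,0,70),(180,60,255))
for r in(84,88,95,105,110):
    c=np.where(g[r,270:375])[0]+270;print("rib",r,c.min(),c.max(),(c.min()+c.max())/2)
p=np.array([.5095,-.2668,.2429]);a=np.radians(180-175.16);u=np.array([np.cos(a),np.sin(a),0])
for z in(.138,.16,.19,.233): print("exp plate near end",z,proj(None,np.r_[(p-u*.092)[:2],z],M))
for w,z in((-.0225,.086),(.0225,.086)):
  v=np.array([-np.sin(.08),np.cos(.08),0]);print("exp rib near",[proj(None,np.array([.511,-.268,z])-.098*np.array([np.cos(.08),np.sin(.08),0])+v*w,M)])
d=np.load("w5M.npz");M5=(d["K"],d["T"]);i5=cv2.imread("pics/w5.png");h5=cv2.cvtColor(i5,cv2.COLOR_BGR2HSV);g5=cv2.inRange(h5,(0,0,70),(180,60,255))
for r in(80,84,90,100,106):
    c=np.where(g5[r,275:372])[0]+275;print("rib5",r,c.min(),c.max(),(c.min()+c.max())/2,onz(None,((c.min()+c.max())/2,r),.08,M5))
```

```text
[407.176   0.    326.27 ] [  0.     407.176  239.8358] [ 0.4271 -0.272   0.3853]
yellow 80 319 335 327.0
yellow 100 319 335 327.0
yellow 130 319 334 326.5
yellow 160 320 334 327.0
yellow 200 320 333 326.5
yellow 235 320 333 326.5
rib 84 282 357 319.5
rib 88 282 356 319.0
rib 95 283 356 319.5
rib 105 283 356 319.5
rib 110 283 356 319.5
exp plate near end 0.138 [323.0186  84.0549]
exp plate near end 0.16 [322.7164  82.3148]
exp plate near end 0.19 [322.1929  79.2995]
exp plate near end 0.233 [321.075   72.8615]
exp rib near [array([289.3985,  79.7876])]
exp rib near [array([355.0958,  80.1361])]
rib5 80 286 359 322.5 [ 0.4163 -0.2763  0.08  ]
rib5 84 287 358 322.5 [ 0.419  -0.2761  0.08  ]
rib5 90 287 358 322.5 [ 0.4231 -0.2758  0.08  ]
rib5 100 288 358 323.0 [ 0.43  -0.275  0.08 ]
rib5 106 288 358 323.0 [ 0.4342 -0.2747  0.08  ]
```

Run:
```python
from h import *
s=arm.read_state();print(s["ee_pos"],np.degrees(yaw()),s["wrist_force"],s["grip_width"])
plan([((.5108,-.2705,.185),-175.3)],step=20)
```

```text
[ 0.50963655 -0.26672721  0.2430586 ] -175.1278500027104 [-0.80677284 -0.12563293 -0.81871318] 0.01760908496480131
0 -1 19 0; -1 -3 39 0; -1 -4 58 0
```

>>> send_rows --increments "0 -1 19 0; -1 -3 39 0; -1 -4 58 0; -1 -4 58 0; -1 -4 58 0"

```text
time_s: 23.07
ee_pos: [0.5107, -0.2707, 0.1851]
eef_rot: [[-0.996, -0.085, -0.001], [-0.085, 0.996, 0.001], [0.001, 0.001, -1.0]]
wrist_force: [0.0, -0.0, -0.8]
grip_width: 0.0175
finger_force: 58.7
```

>>> send_rows --increments "0 0 8 0; 0 0 16 0; 0 0 20 0; 0 0 20 0; 0 0 20 0"

```text
time_s: 23.48
ee_pos: [0.5106, -0.2717, 0.1654]
eef_rot: [[-0.996, -0.084, -0.0], [-0.084, 0.996, 0.0], [0.0, 0.0, -1.0]]
wrist_force: [0.4, -0.2, -1.3]
grip_width: 0.0172
finger_force: 58.9
```

Run:
```python
from h import *
np.set_printoptions(precision=4,suppress=True)
s=arm.read_state();print(s["time_s"],s["ee_pos"],np.degrees(yaw()),s["wrist_force"])
im=save("wrist","w8");M=cam("wrist")
hs=cv2.cvtColor(cv2.cvtColor(im,cv2.COLOR_RGB2BGR),cv2.COLOR_BGR2HSV)
y=cv2.inRange(hs,(18,140,60),(36,255,255));g=cv2.inRange(hs,(0,0,70),(180,60,255))
for r in range(4,240,18):
    c=np.where(y[r,270:390])[0]+270;e=np.where(g[r,260:395])[0]+260
    print(r,(c.min(),c.max()) if len(c) else "",(e.min(),e.max(),(e.min()+e.max())/2) if len(e) else "")
```

```text
23.4833 [ 0.5106 -0.2717  0.1654] -175.17895554271865 [ 0.4075 -0.1518 -1.2657]
4  (np.int64(260), np.int64(394), np.float64(327.0))
22  (np.int64(260), np.int64(394), np.float64(327.0))
40  (np.int64(260), np.int64(394), np.float64(327.0))
58  
76 (np.int64(319), np.int64(335)) (np.int64(276), np.int64(378), np.float64(327.0))
94 (np.int64(319), np.int64(335)) (np.int64(277), np.int64(377), np.float64(327.0))
112 (np.int64(319), np.int64(335)) (np.int64(278), np.int64(376), np.float64(327.0))
130 (np.int64(319), np.int64(334)) (np.int64(260), np.int64(318), np.float64(289.0))
148 (np.int64(319), np.int64(334)) (np.int64(263), np.int64(318), np.float64(290.5))
166 (np.int64(320), np.int64(334)) (np.int64(264), np.int64(318), np.float64(291.0))
184 (np.int64(320), np.int64(334)) (np.int64(265), np.int64(303), np.float64(284.0))
202 (np.int64(320), np.int64(334)) (np.int64(265), np.int64(335), np.float64(300.0))
220 (np.int64(320), np.int64(333)) (np.int64(267), np.int64(319), np.float64(293.0))
238 (np.int64(320), np.int64(333)) (np.int64(266), np.int64(319), np.float64(292.5))
```

View pics/w8.png

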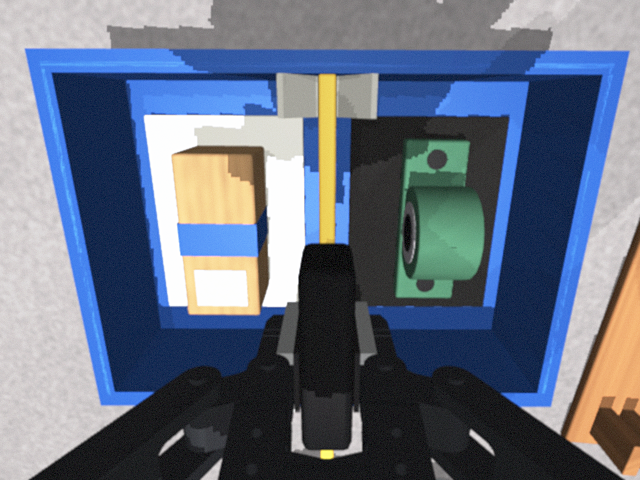

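The picture shows plate columns 319–335 centred on the near rib (276–378, mid 327), almost on the optical axis, so the plate is aligned with the slot. I'll continue down.

>>> send_rows --increments "0 0 5 0; 0 0 10 0; 0 0 15 0; 0 0 15 0; 0 0 15 0"

```text
time_s: 23.95
ee_pos: [0.5105, -0.2717, 0.1499]
eef_rot: [[-0.996, -0.084, -0.001], [-0.084, 0.996, 0.0], [0.001, 0.0, -1.0]]
wrist_force: [0.2, 0.1, -1.9]
grip_width: 0.0173
finger_force: 58.9
```

>>> send_rows --increments "0 0 5 0; 0 0 10 0; 0 0 15 0; 0 0 20 0; 0 0 20 0"

```text
time_s: 24.37
ee_pos: [0.5102, -0.2715, 0.129]
eef_rot: [[-0.996, -0.084, -0.001], [-0.084, 0.996, 0.001], [0.001, 0.001, -1.0]]
wrist_force: [-0.2, 0.5, -2.2]
grip_width: 0.017
finger_force: 58.9
```

No contact forces. Next stretch down.

>>> send_rows --increments "0 0 5 0; 0 0 10 0; 0 0 15 0; 0 0 20 0; 0 0 24 0"

```text
time_s: 24.78
ee_pos: [0.5106, -0.2717, 0.1056]
eef_rot: [[-0.996, -0.084, -0.0], [-0.084, 0.996, 0.0], [0.0, 0.0, -1.0]]
wrist_force: [-0.9, 0.6, -2.3]
grip_width: 0.0173
finger_force: 58.9
```

>>> send_rows --increments "0 0 2 0; 0 0 3 0; 0 0 4 0; 0 0 4 0; 0 0 4 0"

```text
time_s: 25.2
ee_pos: [0.5107, -0.2718, 0.1025]
eef_rot: [[-0.996, -0.084, 0.0], [-0.084, 0.996, -0.0], [-0.0, -0.0, -1.0]]
wrist_force: [-0.5, 0.3, -1.2]
grip_width: 0.0171
finger_force: 58.9
```

>>> send_rows --increments "0 0 1 0; 0 0 2 0; 0 0 2 0; 0 0 2 0"

```text
time_s: 25.53
ee_pos: [0.5106, -0.2717, 0.1003]
eef_rot: [[-0.996, -0.084, -0.0], [-0.084, 0.996, -0.0], [0.0, -0.0, -1.0]]
wrist_force: [-0.5, -1.7, -1.0]
grip_width: 0.017
finger_force: 58.9
```

>>> send_rows --increments "0 0 1 0; 0 0 2 0; 0 0 2 0; 0 0 2 0"

```text
time_s: 25.87
ee_pos: [0.5108, -0.272, 0.0995]
eef_rot: [[-0.996, -0.084, 0.001], [-0.084, 0.996, -0.001], [-0.001, -0.001, -1.0]]
wrist_force: [-6.1, 1.6, 13.4]
grip_width: 0.0169
finger_force: 61.2
```

The divider bottoms out at z 0.0995, exactly as expected. Release and retreat.

>>> send_rows --increments "0 0 0 0; 0 0 0 0; 0 0 0 0; 0 0 0 0" --claw 45

```text
time_s: 26.2
ee_pos: [0.5106, -0.2717, 0.0982]
eef_rot: [[-0.996, -0.084, -0.0], [-0.084, 0.996, -0.0], [0.0, -0.0, -1.0]]
wrist_force: [-0.6, 0.3, 0.2]
grip_width: 0.0447
finger_force: 0.0
```

>>> send_rows --increments "0 0 -15 0; 0 0 -45 0; 0 0 -80 0; 0 0 -115 0; 0 0 -145 0"

```text
time_s: 26.62
ee_pos: [0.5106, -0.2717, 0.2456]
eef_rot: [[-0.996, -0.084, 0.001], [-0.084, 0.996, -0.001], [-0.001, -0.001, -1.0]]
wrist_force: [-0.0, -0.7, 0.2]
grip_width: 0.0449
finger_force: 0.0
```

>>> send_rows --increments "20 0 -10 0; 20 0 -10 0; 20 0 -10 0; 20 0 -10 0"

```text
time_s: 26.95
ee_pos: [0.4908, -0.2733, 0.2524]
eef_rot: [[-0.996, -0.084, -0.001], [-0.084, 0.996, 0.001], [0.001, 0.001, -1.0]]
wrist_force: [0.1, 0.2, -0.7]
grip_width: 0.0451
finger_force: 0.0
```

Run:
```python
from h import *
np.set_printoptions(precision=4,suppress=True)
s=arm.read_state();print(s["time_s"],s["ee_pos"],s["wrist_force"])
a=save("wrist","w9");b=save("top","t9")
print([(t,q["uv"],onz("top",q["uv"],z)) for t,z in(("reject",.004),("divider_grip",.115)) for q in arm.landmark_of("top",t)[:1]])
o=np.hstack([cv2.resize(cv2.imread("pics/w9.png"),(480,360)),cv2.resize(cv2.imread("pics/t9.png")[120:280,100:240],(315,360))]);cv2.imwrite("pics/f.png",o)
```

```text
26.95 [ 0.4908 -0.2733  0.2524] [ 0.1142  0.2024 -0.6792]
[('reject', [202.2, 209.6], array([0.5112, 0.3155, 0.004 ])), ('divider_grip', [456.4, 201.8], array([ 0.5138, -0.2762,  0.115 ]))]
```

View pics/f.png

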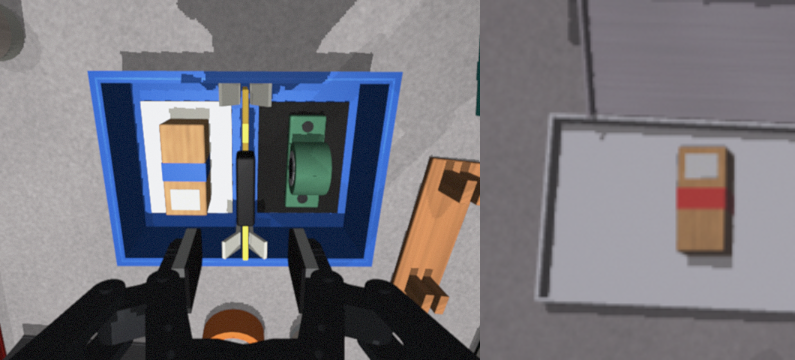

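The divider is seated in both ribs (column 246), the carton is on the white mat, the housing is on the black mat, and the reject hasn't moved. The arm is clear, so I'll hand it in.

```bash
python3 -c "
from station import arm
print(arm.job_done())"
```

```text
the job is handed in; nothing more can be done
None
```

I handed the job in at about 27 s of the 72 s limit: the blue-taped carton lies flat on the white mat, the housing stands on its foot on the black mat, the divider is fully down in the slot, and the red-taped reject is still in place in the tray. The last pictures and the contact forces agree with this, but the interface returned no verdict.

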